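# Cover the open watch movements for the night

### The job

Closing time at the watchmaker's bench: put a clear dust cover over each of the four open movements, every movement under the cover of its own size (smallest cover over the smallest movement, and so on up to the largest), so that each cover stands flat on the mat with its movement wholly inside. Set the covers down, do not drop them, and leave the movements where they stand.

Things in the scene. Friction and masses are not known exactly. Their poses are not given: they have to be found in the camera images.
- cover_46: the smallest of four dust covers: round clear bell, open below, white rim and white knob; 46 mm across outside, 40 mm inside. Origin: centre of the rim's underside (on the mat), z up. Flat top of the bell 28 mm above the origin; on it the knob: a 4 mm high neck, then an upright cylinder 16 mm across, from 32 to 48 mm above the origin. About 20 g.
- cover_64: the second smallest of four dust covers: round clear bell, open below, white rim and white knob; 64 mm across outside, 58 mm inside. Origin: centre of the rim's underside (on the mat), z up. Flat top of the bell 34 mm above the origin; on it the knob: a 4 mm high neck, then an upright cylinder 16 mm across, from 38 to 54 mm above the origin. About 35 g.
- cover_82: the second largest of four dust covers: round clear bell, open below, white rim and white knob; 82 mm across outside, 76 mm inside. Origin: centre of the rim's underside (on the mat), z up. Flat top of the bell 40 mm above the origin; on it the knob: a 4 mm high neck, then an upright cylinder 16 mm across, from 44 to 60 mm above the origin. About 55 g.
- cover_104: the largest of four dust covers: round clear bell, open below, white rim and white knob; 104 mm across outside, 98 mm inside. Origin: centre of the rim's underside (on the mat), z up. Flat top of the bell 50 mm above the origin; on it the knob: a 4 mm high neck, then an upright cylinder 16 mm across, from 54 to 70 mm above the origin. About 90 g.
- movement_24: a tiny ladies' wristwatch movement in a round black holder ring, the smallest of the four open movements: 24 mm across over all, 13 mm high, loose on the mat. Origin: centre of its underside, z axis up; turned at random about z.
- movement_42: a man's wristwatch movement in a round black holder ring, the second smallest of the four open movements: 42 mm across over all, 17 mm high, loose on the mat. Origin: centre of its underside, z axis up; turned at random about z.
- movement_60: a pocket-watch movement in a round black holder ring, the second largest of the four open movements: 60 mm across over all, 21 mm high, loose on the mat. Origin: centre of its underside, z axis up; turned at random about z.
- movement_80: a round brass clock movement, two plates on pillars, without a ring, the largest of the four open movements: 80 mm across over all, 32 mm high, loose on the mat. Origin: centre of its underside, z axis up; turned at random about z.
- mat: the fixed green bench mat, 594 x 841 mm, 2 mm thick (top at z = 0.002). All covers and movements stand on it in two rows along y, in any mixture, 120 mm or more between centres. Low bystanders (up to 30 mm high: loupe, small jar with metal lid, oil cup, tin, tweezers, screwdriver) lie between them, clear of where covers stand and must go. Origin: centre of its underside.
Not all that is in view belongs to the job. What is shaped like the movement_42 but purple or red is not meant.

How it is judged (in metres and radians):
At the end, for the whole second after the job is handed in: Each cover is over the movement of its own size rank: centres within 12 mm (the bell leaves 8 to 9 mm all round), rim flat on the mat (origin below z = 6 mm, tilt under 0.06 rad), the movement flat on the mat inside it (below z = 5 mm, 0.06 rad), all at rest (horizontal distance between cover_46 and movement_24 below 0.012 m and height (world z) of each of cover_46, cover_64, cover_82, cover_104 below 0.006 m and angle between each of cover_46, movement_24, cover_64, movement_42, cover_82, movement_60, cover_104, movement_80's own z axis and vertical below 0.06 rad and height (world z) of each of movement_24, movement_42, movement_60, movement_80 below 0.005 m and linear speed of each of cover_46, movement_24, cover_64, movement_42, cover_82, movement_60, cover_104, movement_80 below 0.02 m/s and horizontal distance between cover_64 and movement_42 below 0.012 m and horizontal distance between cover_82 and movement_60 below 0.012 m and horizontal distance between cover_104 and movement_80 below 0.012 m); the robot touches nothing.
It fails at once if a movement is shifted more than 12 mm from where it stood (distance of any of movement_24, movement_42, movement_60, movement_80 from where it was at the start of the episode above 0.012 m).
It fails at once if a cover is let fall: loose in the air with its rim more than 20 mm above the table ((height (world z) of cover_46 above 0.02 m and contact force between cover_46 and anything else below 0.01 N) or (height (world z) of cover_64 above 0.02 m and contact force between cover_64 and anything else below 0.01 N) or (height (world z) of cover_82 above 0.02 m and contact force between cover_82 and anything else below 0.01 N) or (height (world z) of cover_104 above 0.02 m and contact force between cover_104 and anything else below 0.01 N)).
It also fails if it takes over 99 s, if anything falls off the work surface, if the arm or the gripper's body presses on something with over 40 N, if the wrist force passes 120 N, or if a joint passes its speed limit or range.

### The arm

A 6-joint arm with a two-finger parallel gripper is mounted at the origin on the work surface. World frame = base frame: x ahead of the robot, y to its left, z up, the work surface at z = 0. Lengths are in m, angles in degrees, forces in N, time in s.
With the tool pointing down it reaches from about 0.35 to 0.875 m from the base axis. Payload 4.2 kg.
Tool frame: the origin (TCP) lies midway between the tips of the shut fingers; the grasp point (between the pads) lies 19 mm behind it; z points along the fingers, y is the line along which they close (so a half turn about z gives the same grasp; the last joint's range is limited). The gripper opens to 87 mm and grips with 3 to 60 N. Pads are 19 mm wide; open, the fingers measure 117 mm over their backs; the gripper's body (75 mm by 190 mm) begins 51 mm behind the grasp point.
Start: joints at [-56.402, 22.042, 0.453, 0, -68.411, -14.817], TCP at [0.201, -0.592, 0.223] pointing down, gripper open.
Joint ranges: [-179.83, 179.83], [-69.29, 118.12], [-61.27, 80.66], [-181.25, 117.63], [-171.15, -9.14], [-177.46, 177.46]. Speed limits (degrees/s): [159.86, 159.86, 180, 180, 180, 180].

### API

Orientations are given as a 3x3 rotation matrix whose columns are the frame's x, y, z axes.
In Python, from station import * gives the robot as it stands. The module is installed in compiled form; this text tells all that it offers.
- The arm moves only by the tool servo_tool, never from a script. Its argument "deltas" is a list of rows, each an object of numbers: "tx", "ty", "tz": the shift along the tool's x, y, z in mm; "ax", "ay", "az": the turn, a rotation vector about the tool's x, y, z in rad; "claw": the finger opening in mm, from 0 to 87. In form: [{"tx": .., "ty": .., "tz": .., "ax": .., "ay": .., "az": .., "claw": ..}, ...]. A call has 1 to 12 rows; each row is the pose to reach, as a shift and turn from the pose commanded when the call began, along the tool's axes at that moment; what a row does not reach only later rows make up. A row lasts 1/12 s, in which the tool goes at most 41.7 mm and 7.16 degrees, less where a joint would pass 70% of its speed; a pose out of reach is approached as far as the arm can. A call with a gripper value outside its range is refused whole. The fingers move at their own pace and stop on an object; the grip force is fixed at half the most. Time passes only in rows, so rows that repeat a pose let the fingers close. It gives the time, the measured TCP pose, the force, the opening and the grip force at its end, in the units of the state.
- sense(): the state, without advancing time (a new reading comes with each control period).
- capture(name): name is "scene" or "top" or "wrist"; returns the picture (480x640x3 uint8, blue, green, red); there is no depth.
- calibration(name): a dict with "fx", "fy", "cx", "cy" (pixels), "dist" ([k1, k2, p1, p2, k3] as OpenCV has them; the pictures are not rectified), "cam_to_world" (4x4, takes a point from camera to world coordinates); the wrist camera has in their place "hand_eye" (4x4, takes a point from camera to tool coordinates, whose origin is the TCP and whose axes are the flange's). Camera axes: x right, y down, z forward; pixel columns grow to the right and rows downward; lengths in m; the calibration is good to about 2 mm. A picture is of the moment at which its call begins: read the wrist's pose just before it. calibration takes no time and is no camera call.
- finish_job(): hands the job in; it is judged then, once.
Trained networks look in the newest picture that a camera, given by its name, has taken for a name from the list of things; names that differ only in an ending like _2 or _b are one class to them, and where a whole thing is asked for, a point or a joint stands for the part that bears it (a point fixed in the world has none). Each returns a list of dicts, best first, with "confidence" (0 to 1); they miss things now and then, are a little off and sometimes report something else, mostly with a low value. They report only what shows in the picture. A call takes as long as a camera call. They do not tell look-alikes from the thing itself.
- recognise(label, camera): "xyz" ([x, y, z] in m, in the coordinates of the camera as it stood for that picture, good to about 4 mm: the middle of the surface that is visible of it).
- trace(label, camera): "mask" (480x640 bool, what is visible of it).
The state is a dict: "time_s": time; "joints": joint angles; "joint_velocities": joint speeds; "effort": joint torques, N m; "tcp_pos": TCP position; "ee_rot": TCP orientation; "wrist_force": force on the tool from outside, world axes, zero at the start; "moment": the same for the moment, N m; "gripper_width": opening from 0.0 (shut) to 1.0 (fully open); "gripper_force": force on a finger pad.
Only numpy, scipy, OpenCV 4.12 (cv2) and the standard library are available. Lean on these libraries where they do the work, as an engineer would, in place of code of your own. Each camera call takes 0.05 s, during which the arm holds its last target. There are 200 camera calls.

## Working session

There is one attempt and no reset: what is moved stays moved. The work goes in short steps, Python scripts to look and compute and a tool call to move; the robot and the scene stay as the last step left them, time stands still between calls to the robot, and variables do not carry over. Pictures are saved under pics/ and viewed, at most 14 in all, crops included, and the job is handed in when it is done.

Besides the shell and the picture viewer there is one more tool, called after ">>>" by a JSON object that holds its "method" and its "body", one argument or row to a line. servo_tool: Moves the arm, as the interface text tells. Its arguments: {"type":"object","properties":{"deltas":{"type":"array","items":{"type":"object","properties":{"tx":{"type":"number"},"ty":{"type":"number"},"tz":{"type":"number"},"ax":{"type":"number"},"ay":{"type":"number"},"az":{"type":"number"},"claw":{"type":"number"}}}}},"required":["deltas"]}

```bash
mkdir -p pics; python3 - <<'E'
from station import *
import cv2,numpy as np
s=sense();print(s['time_s'],s['tcp_pos'],s['ee_rot'],s['gripper_width'])
for c in ("top","scene"):
    im=capture(c);cv2.imwrite(f'pics/{c}0.png',im)
    k=calibration(c);T=np.array(k['cam_to_world']);print(c,k['fx'],T.round(3).tolist())
    for l in ["cover_46","cover_64","cover_82","cover_104","movement_24","movement_42","movement_60","movement_80"]:
        for r in recognise(l,c)[:4]:
            p=np.array(r['xyz']);w=T@np.r_[p,1]
            u=cv2.projectPoints(p.reshape(1,3),np.zeros(3),np.zeros(3),np.array([[k['fx'],0,k['cx']],[0,k['fy'],k['cy']],[0,0,1.]]),np.array(k['dist']))[0].ravel()
            print(l,round(r['confidence'],2),w[:3].round(3),u.round())
print(np.array(calibration('wrist')['hand_eye']).round(3).tolist())
print(sense()['time_s'])
E
```

```text
0.0 [ 0.20104622 -0.59111679  0.22145543] [[-9.46797750e-01 -3.21828129e-01 -8.22650147e-04]
 [-3.21829164e-01  9.46795427e-01  2.09971987e-03]
 [ 1.03132481e-04  2.25276285e-03 -9.99997457e-01]] 1.004714677093857
top 562.1666610871763 [[0.153, -0.964, 0.215, 0.245], [-0.988, -0.151, 0.027, -0.011], [0.006, -0.217, -0.976, 1.062], [0.0, 0.0, 0.0, 1.0]]
cover_46 0.9 [0.59  0.335 0.036] [160. 155.]
cover_46 0.79 [0.591 0.12  0.051] [270. 168.]
cover_46 0.67 [0.435 0.334 0.044] [142. 232.]
cover_46 0.59 [ 0.443 -0.128  0.028] [388. 266.]
cover_64 0.9 [0.59  0.335 0.036] [160. 155.]
cover_64 0.79 [0.591 0.12  0.051] [270. 168.]
cover_64 0.67 [0.435 0.334 0.044] [142. 232.]
cover_64 0.59 [ 0.443 -0.128  0.028] [388. 266.]
cover_82 0.9 [0.59  0.335 0.036] [160. 155.]
cover_82 0.79 [0.591 0.12  0.051] [270. 168.]
cover_82 0.67 [0.435 0.334 0.044] [142. 232.]
cover_82 0.59 [ 0.443 -0.128  0.028] [388. 266.]
cover_104 0.9 [0.59  0.335 0.036] [160. 155.]
cover_104 0.79 [0.591 0.12  0.051] [270. 168.]
cover_104 0.67 [0.435 0.334 0.044] [142. 232.]
cover_104 0.59 [ 0.443 -0.128  0.028] [388. 266
[... 1951 characters left out ...]
6  0.014] [210. 347.]
movement_42 0.82 [0.457 0.104 0.026] [351. 225.]
movement_42 0.68 [ 0.359 -0.167  0.012] [228. 264.]
movement_42 0.6 [ 0.43  -0.318  0.011] [182. 322.]
movement_60 0.98 [ 0.512 -0.316  0.014] [210. 347.]
movement_60 0.82 [0.457 0.104 0.026] [351. 225.]
movement_60 0.68 [ 0.359 -0.167  0.012] [228. 264.]
movement_60 0.6 [ 0.43  -0.318  0.011] [182. 322.]
movement_80 0.98 [ 0.512 -0.316  0.014] [210. 347.]
movement_80 0.82 [0.457 0.104 0.026] [351. 225.]
movement_80 0.68 [ 0.359 -0.167  0.012] [228. 264.]
movement_80 0.6 [ 0.43  -0.318  0.011] [182. 322.]
[[0.001, -0.963, -0.27, 0.073], [1.0, 0.001, -0.001, -0.001], [0.001, -0.27, 0.963, -0.163], [0.0, 0.0, 0.0, 1.0]]
0.9
```

View pics/top0.png

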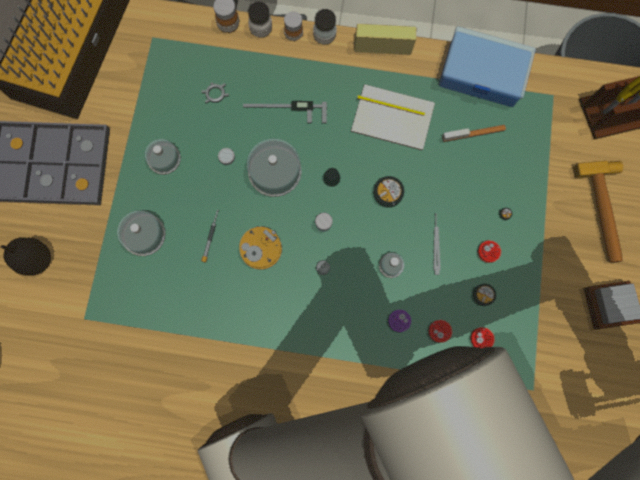

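View pics/scene0.png

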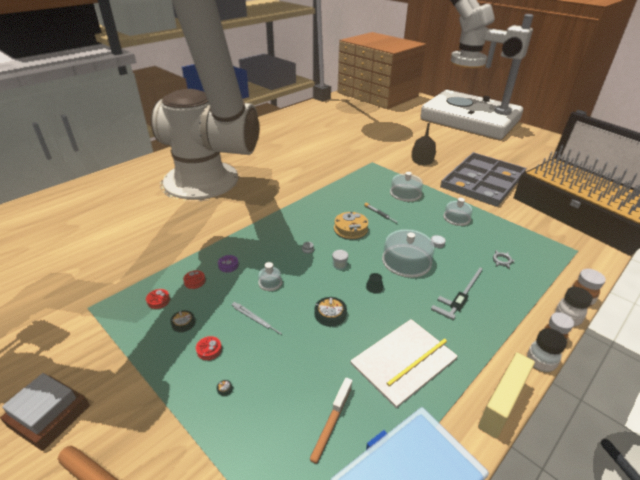

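Top view: the covers are c46 at (388,264), c64 at (160,155), c82 at (140,232) and c104 at (273,167). The movements are m24 at (505,213), m42 with its black ring at (485,294), m60 at (388,191) and m80 in brass at (261,247). The look-alikes to ignore are purple (399,320) and red (440,331), (482,338), (489,251). The only thing shaped like movement_42 that isn't purple or red is the black-ringed one at (485,294).

```bash
cat > h.py <<'E'
from station import *
import cv2,numpy as np
def K(k): return np.array([[k['fx'],0,k['cx']],[0,k['fy'],k['cy']],[0,0,1.]]),np.array(k['dist'])
def T_of(c,s=None):
    k=calibration(c)
    if c!='wrist': return np.array(k['cam_to_world'])
    s=s or sense(); T=np.eye(4);T[:3,:3]=s['ee_rot'];T[:3,3]=s['tcp_pos']; return T@np.array(k['hand_eye'])
def ground(c,uv,z,T=None):
    T=T_of(c) if T is None else T
    A,d=K(calibration(c)); p=cv2.undistortPoints(np.array(uv,float).reshape(-1,1,2),A,d).reshape(-1,2)
    r=np.c_[p,np.ones(len(p))]@T[:3,:3].T
    return T[:3,3]+r*((z-T[2,3])/r[:,2])[:,None]
def project(c,P,T=None):
    T=T_of(c) if T is None else T
    A,d=K(calibration(c)); W=np.linalg.inv(T)
    return cv2.projectPoints(np.array(P,float).reshape(-1,1,3),cv2.Rodrigues(W[:3,:3])[0],W[:3,3],A,d)[0].reshape(-1,2)
E
python3 - <<'E'
from h import *
im=cv2.imread('pics/top0.png'); hsv=cv2.cvtColor(im,cv2.COLOR_BGR2HSV)
# knobs: brightest low-sat blob near the given pixel
for n,u,zt in [('c46',(389,257),.050),('c64',(157,150),.056),('c82',(135,228),.062),('c104',(272,159),.072)]:
    x,y=u; w=hsv[y-11:y+12,x-11:x+12]; v=w[:,:,2].astype(float); m=v>0.5*(v.max()+np.median(v))
    N,l,st,ce=cv2.connectedComponentsWithStats(m.astype(np.uint8)); j=1+np.argmax(st[1:,4]); c=ce[j]+[x-11,y-11]
    print(n,c.round(1),st[j,4],ground('top',c,zt-.004)[0].round(4))
# movements: non-green blob
g=((hsv[:,:,0]>60)&(hsv[:,:,0]<95)&(hsv[:,:,1]>60))
for n,u,h in [('m24',(505,213),.013),('m42',(485,294),.017),('m60',(388,191),.021),('m80',(261,247),.032)]:
    m=(~g).astype(np.uint8); N,l,st,ce=cv2.connectedComponentsWithStats(m,connectivity=4)
    j=l[u[1],u[0]]; print(n,ce[j].round(1),st[j],ground('top',ce[j],.002+h*.6)[0].round(4))
big=np.hstack([cv2.resize(im[180:345,370:525],(465,495),interpolation=3),cv2.resize(im[130:265,110:210],(300,405),interpolation=3)[:405].__class__(0) if 0 else np.zeros((495,1,3),np.uint8)])
cv2.imwrite('pics/crop0.png',big)
E
```

```text
c46 [394.5 261. ] 46 [ 0.4512 -0.1358  0.046 ]
c64 [156.5 148.6] 44 [0.5959 0.3398 0.052 ]
c82 [133.9 227.1] 47 [0.4378 0.3463 0.058 ]
c104 [272.1 158.3] 43 [0.6052 0.1173 0.068 ]
m24 [505.6 213.1] [499 207  14  13 121] [ 0.5857 -0.3419  0.0098]
m42 [484.2 294.5] [472 283  25  25 447] [ 0.4208 -0.3141  0.0122]
m60 [388.4 190.9] [373 176  32  31 709] [ 0.5936 -0.1109  0.0146]
m80 [260.1 247.5] [ 238  226   45   44 1565] [0.4427 0.1155 0.0212]
```

View pics/crop0.png

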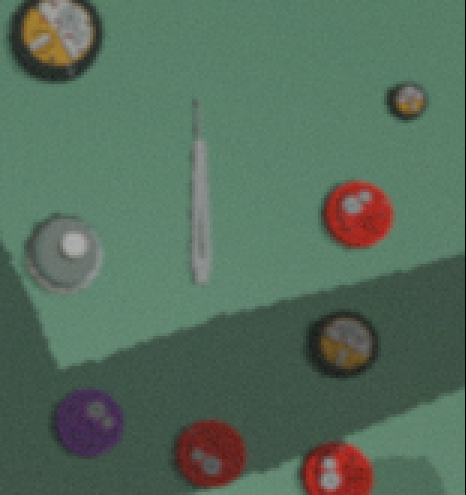

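The crop confirms it: the black-ringed movement_42 is at (485,294), and the red and purple ones are the look-alikes. I'll move above cover_46 with the tool squared to the world axes.

>>> {"method": "servo_tool", "body": {
  "deltas": [
    {"tx":-30,"ty":27,"tz":0,"az":0.08,"claw":40},
    {"tx":-60,"ty":54,"tz":0,"az":0.16,"claw":40},
    {"tx":-90,"ty":82,"tz":10,"az":0.24,"claw":40},
    {"tx":-120,"ty":110,"tz":20,"az":0.328,"claw":40},
    {"tx":-150,"ty":137,"tz":30,"az":0.328,"claw":40},
    {"tx":-180,"ty":164,"tz":40,"az":0.328,"claw":40},
    {"tx":-210,"ty":192,"tz":50,"az":0.328,"claw":40},
    {"tx":-240,"ty":219,"tz":60,"az":0.328,"claw":40},
    {"tx":-270,"ty":247,"tz":65,"az":0.328,"claw":40},
    {"tx":-300,"ty":274,"tz":70,"az":0.328,"claw":40},
    {"tx":-330,"ty":301,"tz":70,"az":0.328,"claw":40},
    {"tx":-358,"ty":327,"tz":70,"az":0.328,"claw":40}
  ]
}}

```text
schema error: expected keys tx, ty, tz, ax, ay, az, claw
```

>>> {"method": "servo_tool", "body": {
  "deltas": [
    {"tx":-28,"ty":17},
    {"tx":-33,"ty":15},
    {"tx":-33,"ty":15},
    {"tx":-33,"ty":15}
  ]
}}

```text
schema error: expected keys tx, ty, tz, ax, ay, az, claw
```

```bash
cat >> h.py <<'E'
def show(c,name,circ):
    "picture with projected circles (x,y,z,r) drawn"
    s=sense();T=T_of(c,s);im=capture(c);raw=im.copy()
    for x,y,z,r in circ:
        a=np.linspace(0,6.283,60);P=np.c_[x+r*np.cos(a),y+r*np.sin(a),0*a+z]
        cv2.polylines(im,[project(c,P,T).round().astype(int).reshape(-1,1,2)],True,(255,0,255),1)
    cv2.imwrite(f'pics/{name}.png',im);cv2.imwrite(f'pics/raw_{name}.png',raw)
    print(s['time_s'],s['tcp_pos'].round(4) if hasattr(s['tcp_pos'],'round') else s['tcp_pos'],np.round(s['ee_rot'],3).tolist(),s['gripper_width'],np.round(s['wrist_force'],2))
    return raw,T
E
python3 -c "
from h import *
show('wrist','w1',[(.4512,-.1358,.05,.008),(.4512,-.1358,.002,.023)])"
```

```text
0.9 [ 0.2012 -0.5917  0.2226] [[-0.947, -0.322, -0.0], [-0.322, 0.947, 0.0], [0.0, 0.0, -1.0]] 1.0012939306390762 [ 0.62 -0.11 -0.94]
```

View pics/w1.png

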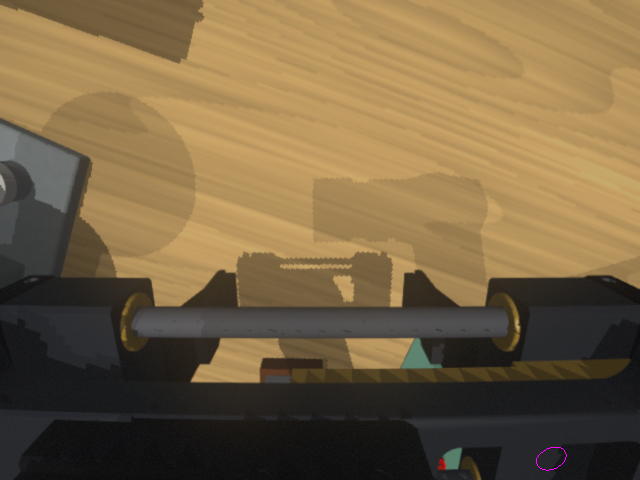

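The wrist view is from the unmoved start pose, because the rows were refused: every row needs all its keys. I'll send them again in full.

>>> {"method": "servo_tool", "body": {
  "deltas": [
    {"tx":-30,"ty":27,"tz":0,"ax":0,"ay":0,"az":0.08,"claw":40},
    {"tx":-60,"ty":54,"tz":0,"ax":0,"ay":0,"az":0.16,"claw":40},
    {"tx":-90,"ty":82,"tz":10,"ax":0,"ay":0,"az":0.24,"claw":40},
    {"tx":-120,"ty":110,"tz":20,"ax":0,"ay":0,"az":0.328,"claw":40},
    {"tx":-150,"ty":137,"tz":30,"ax":0,"ay":0,"az":0.328,"claw":40},
    {"tx":-180,"ty":164,"tz":40,"ax":0,"ay":0,"az":0.328,"claw":40},
    {"tx":-210,"ty":192,"tz":50,"ax":0,"ay":0,"az":0.328,"claw":40},
    {"tx":-240,"ty":219,"tz":60,"ax":0,"ay":0,"az":0.328,"claw":40},
    {"tx":-270,"ty":247,"tz":65,"ax":0,"ay":0,"az":0.328,"claw":40},
    {"tx":-300,"ty":274,"tz":70,"ax":0,"ay":0,"az":0.328,"claw":40},
    {"tx":-330,"ty":301,"tz":70,"ax":0,"ay":0,"az":0.328,"claw":40},
    {"tx":-358,"ty":327,"tz":70,"ax":0,"ay":0,"az":0.328,"claw":40}
  ]
}}

```text
time_s: 1.95
tcp_pos: [0.4356, -0.1648, 0.1526]
ee_rot: [[-1.0, -0.001, 0.0], [-0.001, 1.0, -0.0], [-0.0, -0.0, -1.0]]
wrist_force: [0.9, 0.1, 1.2]
gripper_width: 0.46
gripper_force: 0.0
```

>>> {"method": "servo_tool", "body": {
  "deltas": [
    {"tx":-28,"ty":17,"tz":0,"ax":0,"ay":0,"az":0,"claw":40},
    {"tx":-22,"ty":29,"tz":0,"ax":0,"ay":0,"az":0,"claw":40},
    {"tx":-22,"ty":29,"tz":0,"ax":0,"ay":0,"az":0,"claw":40},
    {"tx":-22,"ty":29,"tz":0,"ax":0,"ay":0,"az":0,"claw":40}
  ]
}}

```text
time_s: 2.28
tcp_pos: [0.4568, -0.1374, 0.1525]
ee_rot: [[-1.0, -0.001, -0.0], [-0.001, 1.0, 0.0], [0.0, 0.0, -1.0]]
wrist_force: [0.3, -0.0, 0.1]
gripper_width: 0.457
gripper_force: 0.0
```

```bash
python3 -c "
from h import *
show('wrist','w2',[(.4512,-.1358,.05,.008),(.4512,-.1358,.002,.023)])"
```

```text
2.2833 [ 0.4568 -0.1374  0.1525] [[-1.0, -0.001, -0.0], [-0.001, 1.0, 0.0], [0.0, 0.0, -1.0]] 0.45718430375101227 [ 0.31 -0.02  0.15]
```

View pics/w2.png

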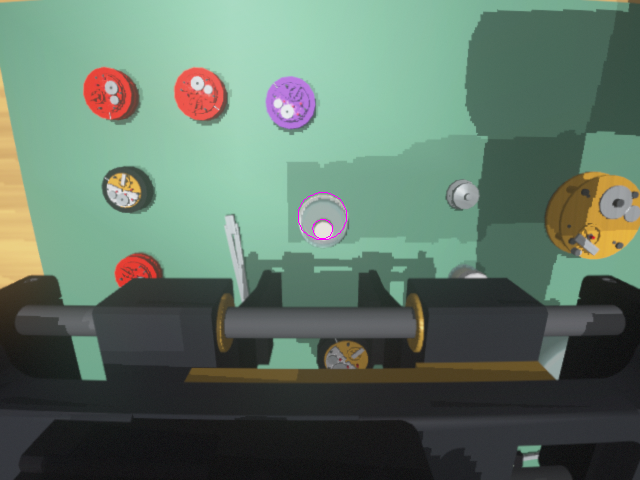

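The wrist view shows cover_46's knob at (323,229) and the predicted circles nearly on it. m42, with its black ring, is at (127,189) and m80 at (592,215). I'll refine from this picture.

```bash
cat >> h.py <<'E'
def knob(raw,T,guess,ztop,c='wrist'):
    "centre of the knob's white top disc nearest the guess (x,y)"
    x,y=project(c,[[*guess,ztop]],T)[0].round().astype(int); r=16
    h=cv2.cvtColor(raw[y-r:y+r+1,x-r:x+r+1],cv2.COLOR_BGR2HSV); v=h[:,:,2].astype(float)-h[:,:,1]
    m=v>0.5*(np.percentile(v,98)+np.median(v)); N,l,st,ce=cv2.connectedComponentsWithStats(m.astype(np.uint8))
    j=min((j for j in range(1,N) if st[j,4]>30),key=lambda j:np.hypot(*(ce[j]-r))); p=ce[j]+[x-r,y-r]
    q=ground(c,p,ztop,T)[0]; print('knob px',p.round(1),'area',st[j],'xy',q[:2].round(4)); return q
def blob(raw,T,guess,h,c='wrist'):
    "movement: non-green blob at the guess; enclosing circle put at 0.6 h"
    hsv=cv2.cvtColor(cv2.GaussianBlur(raw,(3,3),0),cv2.COLOR_BGR2HSV)
    m=~((hsv[:,:,0]>55)&(hsv[:,:,0]<100)&(hsv[:,:,1]>50))
    m=cv2.morphologyEx(m.astype(np.uint8),cv2.MORPH_OPEN,np.ones((3,3)))
    N,l,st,ce=cv2.connectedComponentsWithStats(m,connectivity=4)
    x,y=project(c,[[*guess,.002+h*.6]],T)[0].round().astype(int); j=l[y,x]
    P=cv2.findContours((l==j).astype(np.uint8),0,1)[0][0].reshape(-1,2)
    G=ground(c,P,.002+h*.6,T)[:,:2]; (a,b),rr=cv2.minEnclosingCircle((G*1000).astype(np.float32))
    print('blob',st[j],'centroid',ground(c,ce[j],.002+h*.6,T)[0][:2].round(4),'circle',round(a/1000,4),round(b/1000,4),'dia mm',round(2*rr,1))
E
python3 -c "
from h import *
raw=cv2.imread('pics/raw_w2.png');T=T_of('wrist')
knob(raw,T,(.4512,-.1358),.05)
blob(raw,T,(.4208,-.3141),.017)
blob(raw,T,(.4427,.1155),.032)"
```

```text
knob px [323.2 231.1] area [  7   9  19  19 266] xy [ 0.4532 -0.1356]
blob [ 103  167   46   45 1635] centroid [ 0.4235 -0.3158] circle 0.4231 -0.3151 dia mm 45.2
blob [ 544  171   96   89 6897] centroid [0.4445 0.1116] circle 0.4463 0.1128 dia mm 97.6
```

>>> {"method": "servo_tool", "body": {
  "deltas": [
    {"tx":3.6,"ty":1.8,"tz":20,"ax":0,"ay":0,"az":0,"claw":40},
    {"tx":3.6,"ty":1.8,"tz":45,"ax":0,"ay":0,"az":0,"claw":40},
    {"tx":3.6,"ty":1.8,"tz":70,"ax":0,"ay":0,"az":0,"claw":40},
    {"tx":3.6,"ty":1.8,"tz":95,"ax":0,"ay":0,"az":0,"claw":40},
    {"tx":3.6,"ty":1.8,"tz":110,"ax":0,"ay":0,"az":0,"claw":40},
    {"tx":3.6,"ty":1.8,"tz":117,"ax":0,"ay":0,"az":0,"claw":40},
    {"tx":3.6,"ty":1.8,"tz":117,"ax":0,"ay":0,"az":0,"claw":40},
    {"tx":3.6,"ty":1.8,"tz":117,"ax":0,"ay":0,"az":0,"claw":5},
    {"tx":3.6,"ty":1.8,"tz":117,"ax":0,"ay":0,"az":0,"claw":5},
    {"tx":3.6,"ty":1.8,"tz":117,"ax":0,"ay":0,"az":0,"claw":5},
    {"tx":3.6,"ty":1.8,"tz":117,"ax":0,"ay":0,"az":0,"claw":5},
    {"tx":3.6,"ty":1.8,"tz":117,"ax":0,"ay":0,"az":0,"claw":5}
  ]
}}

```text
time_s: 3.33
tcp_pos: [0.4538, -0.136, 0.0363]
ee_rot: [[-1.0, 0.0, 0.002], [0.0, 1.0, 0.0], [-0.002, 0.0, -1.0]]
wrist_force: [-1.0, 0.4, 0.7]
gripper_width: 0.173
gripper_force: 30.1
```

>>> {"method": "servo_tool", "body": {
  "deltas": [
    {"tx":0,"ty":0,"tz":-10,"ax":0,"ay":0,"az":0,"claw":5},
    {"tx":0,"ty":0,"tz":-30,"ax":0,"ay":0,"az":0,"claw":5},
    {"tx":0,"ty":0,"tz":-60,"ax":0,"ay":0,"az":0,"claw":5},
    {"tx":-10,"ty":-8,"tz":-88,"ax":0,"ay":0,"az":0,"claw":5},
    {"tx":-35,"ty":-28,"tz":-110,"ax":0,"ay":0,"az":0,"claw":5},
    {"tx":-63,"ty":-51,"tz":-115,"ax":0,"ay":0,"az":0,"claw":5},
    {"tx":-90,"ty":-74,"tz":-115,"ax":0,"ay":0,"az":0,"claw":5},
    {"tx":-118,"ty":-97,"tz":-115,"ax":0,"ay":0,"az":0,"claw":5},
    {"tx":-140,"ty":-115,"tz":-115,"ax":0,"ay":0,"az":0,"claw":5},
    {"tx":-151,"ty":-124,"tz":-115,"ax":0,"ay":0,"az":0,"claw":5},
    {"tx":-151,"ty":-124,"tz":-115,"ax":0,"ay":0,"az":0,"claw":5}
  ]
}}

```text
time_s: 4.25
tcp_pos: [0.6061, -0.2619, 0.1496]
ee_rot: [[-1.0, 0.002, 0.0], [0.002, 1.0, -0.001], [-0.0, -0.001, -1.0]]
wrist_force: [-0.1, 1.0, -0.1]
gripper_width: 0.167
gripper_force: 30.0
```

```bash
python3 -c "
from h import *
raw,T=show('wrist','w3',[(.5857,-.3419,.01,.012),(.4225,-.315,.012,.021)])
for g,h in [((.5857,-.3419),.013),((.5936,-.1109),.021)]:
  try: blob(raw,T,g,h)
  except Exception as e: print(e)
raw,T=show('top','t3',[])
blob(raw,T,(.4208,-.3141),.017,'top');blob(raw,T,(.4427,.1155),.032,'top')
blob(raw,T,(.5857,-.342),.013,'top');blob(raw,T,(.5936,-.111),.021,'top')"
```

```text
4.25 [ 0.6061 -0.2619  0.1496] [[-1.0, 0.002, 0.0], [0.002, 1.0, -0.001], [-0.0, -0.001, -1.0]] 0.16714014480873354 [-0.1   0.99 -0.05]
blob [220 194  25  24 475] centroid [ 0.5884 -0.3425] circle 0.5882 -0.3427 dia mm 23.0
blob [ 454  183   68   65 3422] centroid [ 0.5956 -0.1104] circle 0.5968 -0.1116 dia mm 66.0
4.3 [ 0.6045 -0.2607  0.1496] [[-1.0, 0.002, -0.001], [0.002, 1.0, 0.0], [0.001, 0.0, -1.0]] 0.17132518010554235 [-0.2  -0.3   0.08]
blob [473 284  23  21 396] centroid [ 0.4213 -0.3135] circle 0.421 -0.3136 dia mm 43.0
blob [     0      0    640    480 248118] centroid [4.498e-01 1.000e-04] circle 0.5918 0.0193 dia mm 1552.7
blob [500 208  12  11 114] centroid [ 0.5856 -0.3419] circle 0.5852 -0.3426 dia mm 24.8
blob [     0      0    640    480 248118] centroid [4.511e-01 2.000e-04] circle 0.594 0.0194 dia mm 1562.6
```

View pics/w3.png

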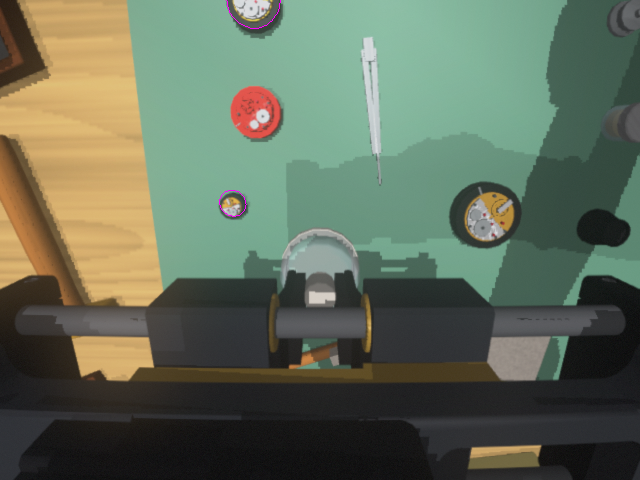

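View: m24 at (232,204) and m60 at (486,214), both matching the prediction, with cover_46 held between the fingers. Now placing it.

>>> {"method": "servo_tool", "body": {
  "deltas": [
    {"tx":8,"ty":-15,"tz":0,"ax":0,"ay":0,"az":0,"claw":5},
    {"tx":16.5,"ty":-40,"tz":0,"ax":0,"ay":0,"az":0,"claw":5},
    {"tx":16.5,"ty":-65,"tz":0,"ax":0,"ay":0,"az":0,"claw":5},
    {"tx":16.5,"ty":-82,"tz":10,"ax":0,"ay":0,"az":0,"claw":5},
    {"tx":16.5,"ty":-82,"tz":30,"ax":0,"ay":0,"az":0,"claw":5},
    {"tx":16.5,"ty":-82,"tz":55,"ax":0,"ay":0,"az":0,"claw":5},
    {"tx":16.5,"ty":-82,"tz":80,"ax":0,"ay":0,"az":0,"claw":5},
    {"tx":16.5,"ty":-82,"tz":98,"ax":0,"ay":0,"az":0,"claw":5},
    {"tx":16.5,"ty":-82,"tz":107,"ax":0,"ay":0,"az":0,"claw":5},
    {"tx":16.5,"ty":-82,"tz":111,"ax":0,"ay":0,"az":0,"claw":5},
    {"tx":16.5,"ty":-82,"tz":114,"ax":0,"ay":0,"az":0,"claw":5},
    {"tx":16.5,"ty":-82,"tz":114.5,"ax":0,"ay":0,"az":0,"claw":5}
  ]
}}

```text
time_s: 5.35
tcp_pos: [0.5883, -0.342, 0.0368]
ee_rot: [[-1.0, -0.0, 0.001], [-0.0, 1.0, -0.001], [-0.001, -0.001, -1.0]]
wrist_force: [0.1, 0.7, -0.6]
gripper_width: 0.167
gripper_force: 30.0
```

>>> {"method": "servo_tool", "body": {
  "deltas": [
    {"tx":0,"ty":0,"tz":0,"ax":0,"ay":0,"az":0,"claw":5},
    {"tx":0,"ty":0,"tz":0,"ax":0,"ay":0,"az":0,"claw":5}
  ]
}}

```text
time_s: 5.52
tcp_pos: [0.5885, -0.3422, 0.0374]
ee_rot: [[-1.0, -0.0, 0.002], [-0.0, 1.0, -0.001], [-0.002, -0.001, -1.0]]
wrist_force: [-0.0, -0.1, 0.3]
gripper_width: 0.17
gripper_force: 30.0
```

>>> {"method": "servo_tool", "body": {
  "deltas": [
    {"tx":0,"ty":0,"tz":1,"ax":0,"ay":0,"az":0,"claw":5},
    {"tx":0,"ty":0,"tz":1,"ax":0,"ay":0,"az":0,"claw":24},
    {"tx":0,"ty":0,"tz":1,"ax":0,"ay":0,"az":0,"claw":40},
    {"tx":0,"ty":0,"tz":1,"ax":0,"ay":0,"az":0,"claw":40},
    {"tx":0,"ty":0,"tz":1,"ax":0,"ay":0,"az":0,"claw":40},
    {"tx":0,"ty":0,"tz":-15,"ax":0,"ay":0,"az":0,"claw":40},
    {"tx":0,"ty":0,"tz":-45,"ax":0,"ay":0,"az":0,"claw":40},
    {"tx":0,"ty":0,"tz":-80,"ax":0,"ay":0,"az":0,"claw":40},
    {"tx":0,"ty":15,"tz":-114,"ax":0,"ay":0,"az":0,"claw":40},
    {"tx":0,"ty":45,"tz":-114,"ax":0,"ay":0,"az":0,"claw":40},
    {"tx":0,"ty":80,"tz":-114,"ax":0,"ay":0,"az":0,"claw":40},
    {"tx":0,"ty":80,"tz":-114,"ax":0,"ay":0,"az":0,"claw":40}
  ]
}}

```text
time_s: 6.52
tcp_pos: [0.5878, -0.2577, 0.1511]
ee_rot: [[-1.0, -0.003, 0.001], [-0.003, 1.0, 0.001], [-0.001, 0.001, -1.0]]
wrist_force: [-1.1, 0.5, 0.5]
gripper_width: 0.459
gripper_force: 0.0
```

```bash
python3 -c "
from h import *
raw,T=show('wrist','w4',[(.5884,-.3425,.002,.023)])
knob(raw,T,(.5884,-.3425),.05)
p=project('wrist',[[.5884,-.3425,.03]],T)[0].astype(int);print(p)
cv2.imwrite('pics/w4c.png',cv2.resize(raw[max(0,p[1]-60):p[1]+60,p[0]-60:p[0]+60],None,fx=4,fy=4,interpolation=3))
"
```

```text
6.5167 [ 0.5878 -0.2577  0.1511] [[-1.0, -0.003, 0.001], [-0.003, 1.0, 0.001], [-0.001, 0.001, -1.0]] 0.4594187043790547 [-1.05  0.55  0.53]
knob px [215.1 235.3] area [  6   7  19  18 271] xy [ 0.5879 -0.3433]
[222 229]
```

View pics/w4c.png

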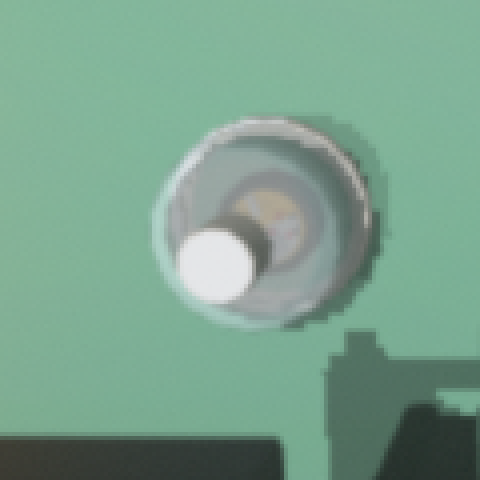

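cover_46 stands over movement_24, well centred with the movement visible inside, and the knob is at (215,235) in the picture. Next is cover_64.

>>> {"method": "servo_tool", "body": {
  "deltas": [
    {"tx":0,"ty":15,"tz":0,"ax":0,"ay":0,"az":0,"claw":40},
    {"tx":0,"ty":45,"tz":0,"ax":0,"ay":0,"az":0,"claw":40},
    {"tx":0,"ty":83,"tz":0,"ax":0,"ay":0,"az":0,"claw":40},
    {"tx":0,"ty":123,"tz":0,"ax":0,"ay":0,"az":0,"claw":40},
    {"tx":0,"ty":163,"tz":0,"ax":0,"ay":0,"az":0,"claw":40},
    {"tx":0,"ty":203,"tz":0,"ax":0,"ay":0,"az":0,"claw":40},
    {"tx":0,"ty":243,"tz":0,"ax":0,"ay":0,"az":0,"claw":40},
    {"tx":0,"ty":283,"tz":0,"ax":0,"ay":0,"az":0,"claw":40},
    {"tx":0,"ty":323,"tz":0,"ax":0,"ay":0,"az":0,"claw":40},
    {"tx":0,"ty":363,"tz":0,"ax":0,"ay":0,"az":0,"claw":40},
    {"tx":-5,"ty":403,"tz":0,"ax":0,"ay":0,"az":0,"claw":40},
    {"tx":-12,"ty":443,"tz":0,"ax":0,"ay":0,"az":0,"claw":40}
  ]
}}

```text
time_s: 7.57
tcp_pos: [0.5995, 0.1824, 0.1499]
ee_rot: [[-1.0, 0.001, -0.001], [0.001, 1.0, -0.0], [0.001, -0.0, -1.0]]
wrist_force: [1.0, -0.0, 0.6]
gripper_width: 0.457
gripper_force: 0.0
```

>>> {"method": "servo_tool", "body": {
  "deltas": [
    {"tx":0,"ty":40,"tz":0,"ax":0,"ay":0,"az":0,"claw":40},
    {"tx":0,"ty":80,"tz":0,"ax":0,"ay":0,"az":0,"claw":40},
    {"tx":0,"ty":118,"tz":0,"ax":0,"ay":0,"az":0,"claw":40},
    {"tx":0,"ty":145,"tz":0,"ax":0,"ay":0,"az":0,"claw":40},
    {"tx":0,"ty":157,"tz":0,"ax":0,"ay":0,"az":0,"claw":40},
    {"tx":0,"ty":157,"tz":0,"ax":0,"ay":0,"az":0,"claw":40},
    {"tx":0,"ty":157,"tz":0,"ax":0,"ay":0,"az":0,"claw":40}
  ]
}}

```text
time_s: 8.15
tcp_pos: [0.5997, 0.3375, 0.1492]
ee_rot: [[-1.0, 0.0, -0.001], [0.0, 1.0, -0.001], [0.001, -0.001, -1.0]]
wrist_force: [0.7, -1.1, -0.8]
gripper_width: 0.456
gripper_force: 0.0
```

```bash
python3 -c "
from h import *
raw,T=show('wrist','w5',[(.5975,.3398,.056,.008),(.5975,.3398,.002,.032)])
knob(raw,T,(.5975,.3398),.056)
knob(raw,T,(.4398,.3463),.062)
"
```

```text
8.15 [0.5997 0.3375 0.1492] [[-1.0, 0.0, -0.001], [0.0, 1.0, -0.001], [0.001, -0.001, -1.0]] 0.45649980464630635 [ 0.7  -1.1  -0.82]
knob px [321.2 235.5] area [  5   7  19  18 281] xy [0.5972 0.3381]Traceback (most recent call last):
  File "<string>", line 5, in <module>
    knob(raw,T,(.4398,.3463),.062)
    ~~~~^^^^^^^^^^^^^^^^^^^^^^^^^^
  File "h.py", line 29, in knob
    h=cv2.cvtColor(raw[y-r:y+r+1,x-r:x+r+1],cv2.COLOR_BGR2HSV); v=h[:,:,2].astype(float)-h[:,:,1]
cv2.error: OpenCV(4.12.0) /io/opencv/modules/imgproc/src/color.cpp:199: error: (-215:Assertion failed) !_src.empty() in function 'cvtColor'
```

View pics/w5.png

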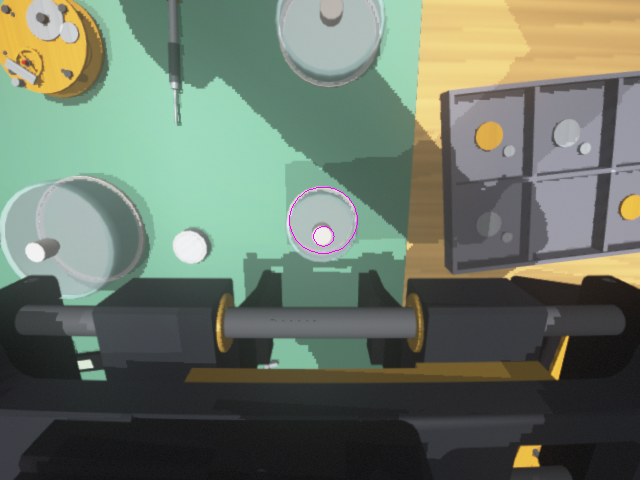

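cover_64's knob is at (321,235) with the prediction on it, and rim and size agree. I'll grasp it.

>>> {"method": "servo_tool", "body": {
  "deltas": [
    {"tx":2.5,"ty":0,"tz":20,"ax":0,"ay":0,"az":0,"claw":40},
    {"tx":2.5,"ty":0,"tz":45,"ax":0,"ay":0,"az":0,"claw":40},
    {"tx":2.5,"ty":0,"tz":70,"ax":0,"ay":0,"az":0,"claw":40},
    {"tx":2.5,"ty":0,"tz":92,"ax":0,"ay":0,"az":0,"claw":40},
    {"tx":2.5,"ty":0,"tz":104,"ax":0,"ay":0,"az":0,"claw":40},
    {"tx":2.5,"ty":0,"tz":108,"ax":0,"ay":0,"az":0,"claw":40},
    {"tx":2.5,"ty":0,"tz":108,"ax":0,"ay":0,"az":0,"claw":40},
    {"tx":2.5,"ty":0,"tz":108,"ax":0,"ay":0,"az":0,"claw":5},
    {"tx":2.5,"ty":0,"tz":108,"ax":0,"ay":0,"az":0,"claw":5},
    {"tx":2.5,"ty":0,"tz":108,"ax":0,"ay":0,"az":0,"claw":5},
    {"tx":2.5,"ty":0,"tz":108,"ax":0,"ay":0,"az":0,"claw":5},
    {"tx":2.5,"ty":0,"tz":108,"ax":0,"ay":0,"az":0,"claw":5}
  ]
}}

```text
time_s: 9.2
tcp_pos: [0.5977, 0.3383, 0.0429]
ee_rot: [[-1.0, 0.0, 0.001], [0.0, 1.0, 0.001], [-0.001, 0.001, -1.0]]
wrist_force: [-0.3, 0.8, 1.8]
gripper_width: 0.17
gripper_force: 30.1
```

>>> {"method": "servo_tool", "body": {
  "deltas": [
    {"tx":0,"ty":0,"tz":-10,"ax":0,"ay":0,"az":0,"claw":5},
    {"tx":0,"ty":0,"tz":-30,"ax":0,"ay":0,"az":0,"claw":5},
    {"tx":0,"ty":0,"tz":-60,"ax":0,"ay":0,"az":0,"claw":5},
    {"tx":0,"ty":0,"tz":-90,"ax":0,"ay":0,"az":0,"claw":5},
    {"tx":4,"ty":-15,"tz":-115,"ax":0,"ay":0,"az":0,"claw":5},
    {"tx":12,"ty":-45,"tz":-122,"ax":0,"ay":0,"az":0,"claw":5},
    {"tx":21,"ty":-80,"tz":-122,"ax":0,"ay":0,"az":0,"claw":5},
    {"tx":31,"ty":-116,"tz":-122,"ax":0,"ay":0,"az":0,"claw":5},
    {"tx":41,"ty":-153,"tz":-122,"ax":0,"ay":0,"az":0,"claw":5},
    {"tx":51,"ty":-190,"tz":-122,"ax":0,"ay":0,"az":0,"claw":5},
    {"tx":61,"ty":-227,"tz":-122,"ax":0,"ay":0,"az":0,"claw":5},
    {"tx":71,"ty":-264,"tz":-122,"ax":0,"ay":0,"az":0,"claw":5}
  ]
}}

```text
time_s: 10.2
tcp_pos: [0.5256, 0.0724, 0.1651]
ee_rot: [[-1.0, -0.0, 0.001], [-0.0, 1.0, 0.0], [-0.001, 0.0, -1.0]]
wrist_force: [0.4, 0.1, -0.1]
gripper_width: 0.169
gripper_force: 30.0
```

>>> {"method": "servo_tool", "body": {
  "deltas": [
    {"tx":10,"ty":-37,"tz":0,"ax":0,"ay":0,"az":0,"claw":5},
    {"tx":20,"ty":-74,"tz":0,"ax":0,"ay":0,"az":0,"claw":5},
    {"tx":30,"ty":-111,"tz":0,"ax":0,"ay":0,"az":0,"claw":5},
    {"tx":40,"ty":-148,"tz":0,"ax":0,"ay":0,"az":0,"claw":5},
    {"tx":50,"ty":-185,"tz":0,"ax":0,"ay":0,"az":0,"claw":5},
    {"tx":60,"ty":-222,"tz":0,"ax":0,"ay":0,"az":0,"claw":5},
    {"tx":70,"ty":-259,"tz":0,"ax":0,"ay":0,"az":0,"claw":5},
    {"tx":80,"ty":-296,"tz":0,"ax":0,"ay":0,"az":0,"claw":5},
    {"tx":90,"ty":-333,"tz":0,"ax":0,"ay":0,"az":0,"claw":5},
    {"tx":98,"ty":-365,"tz":0,"ax":0,"ay":0,"az":0,"claw":5},
    {"tx":103,"ty":-389,"tz":0,"ax":0,"ay":0,"az":0,"claw":5},
    {"tx":103,"ty":-389,"tz":0,"ax":0,"ay":0,"az":0,"claw":5}
  ]
}}

```text
time_s: 11.2
tcp_pos: [0.4224, -0.3186, 0.1648]
ee_rot: [[-1.0, 0.005, 0.001], [0.005, 1.0, -0.001], [-0.001, -0.001, -1.0]]
wrist_force: [0.4, -0.5, 0.2]
gripper_width: 0.163
gripper_force: 30.0
```

>>> {"method": "servo_tool", "body": {
  "deltas": [
    {"tx":0,"ty":0,"tz":0,"ax":0,"ay":0,"az":0,"claw":5},
    {"tx":0,"ty":0,"tz":10,"ax":0,"ay":0,"az":0,"claw":5},
    {"tx":0,"ty":0,"tz":30,"ax":0,"ay":0,"az":0,"claw":5},
    {"tx":0,"ty":0,"tz":55,"ax":0,"ay":0,"az":0,"claw":5},
    {"tx":0,"ty":0,"tz":80,"ax":0,"ay":0,"az":0,"claw":5},
    {"tx":0,"ty":0,"tz":99,"ax":0,"ay":0,"az":0,"claw":5},
    {"tx":0,"ty":0,"tz":112,"ax":0,"ay":0,"az":0,"claw":5},
    {"tx":0,"ty":0,"tz":118,"ax":0,"ay":0,"az":0,"claw":5},
    {"tx":0,"ty":0,"tz":121,"ax":0,"ay":0,"az":0,"claw":5},
    {"tx":0,"ty":0,"tz":122,"ax":0,"ay":0,"az":0,"claw":5},
    {"tx":0,"ty":0,"tz":122.3,"ax":0,"ay":0,"az":0,"claw":5}
  ]
}}

```text
time_s: 12.12
tcp_pos: [0.4229, -0.3139, 0.0429]
ee_rot: [[-1.0, -0.002, -0.002], [-0.002, 1.0, 0.0], [0.002, 0.0, -1.0]]
wrist_force: [-2.6, 1.7, 5.6]
gripper_width: 0.171
gripper_force: 30.0
```

>>> {"method": "servo_tool", "body": {
  "deltas": [
    {"tx":0,"ty":0,"tz":0,"ax":0,"ay":0,"az":0,"claw":5},
    {"tx":0,"ty":0,"tz":0,"ax":0,"ay":0,"az":0,"claw":24},
    {"tx":0,"ty":0,"tz":0,"ax":0,"ay":0,"az":0,"claw":40},
    {"tx":0,"ty":0,"tz":0,"ax":0,"ay":0,"az":0,"claw":40},
    {"tx":0,"ty":0,"tz":0,"ax":0,"ay":0,"az":0,"claw":40},
    {"tx":0,"ty":0,"tz":-15,"ax":0,"ay":0,"az":0,"claw":40},
    {"tx":0,"ty":0,"tz":-45,"ax":0,"ay":0,"az":0,"claw":40},
    {"tx":0,"ty":0,"tz":-80,"ax":0,"ay":0,"az":0,"claw":40},
    {"tx":0,"ty":15,"tz":-108,"ax":0,"ay":0,"az":0,"claw":40},
    {"tx":0,"ty":45,"tz":-108,"ax":0,"ay":0,"az":0,"claw":40},
    {"tx":0,"ty":80,"tz":-108,"ax":0,"ay":0,"az":0,"claw":40},
    {"tx":0,"ty":80,"tz":-108,"ax":0,"ay":0,"az":0,"claw":40}
  ]
}}

```text
time_s: 13.12
tcp_pos: [0.4228, -0.2316, 0.1503]
ee_rot: [[-1.0, -0.003, 0.001], [-0.003, 1.0, 0.001], [-0.001, 0.001, -1.0]]
wrist_force: [-0.5, 0.9, 0.0]
gripper_width: 0.46
gripper_force: 0.0
```

```bash
python3 -c "
from h import *
raw,T=show('wrist','w6',[])
knob(raw,T,(.4235,-.315),.056)
p=project('wrist',[[.4235,-.315,.03]],T)[0].astype(int);print(p)
cv2.imwrite('pics/w6c.png',cv2.resize(raw[max(0,p[1]-60):p[1]+60,p[0]-60:p[0]+60],None,fx=4,fy=4,interpolation=3))
"
```

```text
13.1167 [ 0.4228 -0.2316  0.1503] [[-1.0, -0.003, 0.001], [-0.003, 1.0, 0.001], [-0.001, 0.001, -1.0]] 0.4604795649683268 [-0.5   0.87  0.01]
knob px [215.1 237.9] area [  7   7  19  19 277] xy [ 0.4232 -0.3152]
[224 230]
```

View pics/w6c.png

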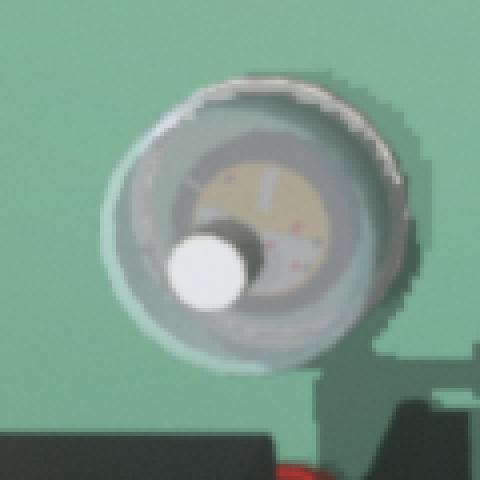

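cover_64 sits centred over movement_42, with the ring concentric inside. On to cover_82.

>>> {"method": "servo_tool", "body": {
  "deltas": [
    {"tx":0,"ty":15,"tz":0,"ax":0,"ay":0,"az":0,"claw":40},
    {"tx":0,"ty":45,"tz":0,"ax":0,"ay":0,"az":0,"claw":40},
    {"tx":0,"ty":83,"tz":0,"ax":0,"ay":0,"az":0,"claw":40},
    {"tx":0,"ty":123,"tz":0,"ax":0,"ay":0,"az":0,"claw":40},
    {"tx":0,"ty":163,"tz":0,"ax":0,"ay":0,"az":0,"claw":40},
    {"tx":0,"ty":203,"tz":0,"ax":0,"ay":0,"az":0,"claw":40},
    {"tx":0,"ty":243,"tz":0,"ax":0,"ay":0,"az":0,"claw":40},
    {"tx":0,"ty":283,"tz":0,"ax":0,"ay":0,"az":0,"claw":40},
    {"tx":0,"ty":323,"tz":0,"ax":0,"ay":0,"az":0,"claw":40},
    {"tx":-5,"ty":363,"tz":0,"ax":0,"ay":0,"az":0,"claw":40},
    {"tx":-12,"ty":403,"tz":0,"ax":0,"ay":0,"az":0,"claw":40},
    {"tx":-18,"ty":443,"tz":0,"ax":0,"ay":0,"az":0,"claw":40}
  ]
}}

```text
time_s: 14.17
tcp_pos: [0.4418, 0.2098, 0.1498]
ee_rot: [[-1.0, 0.0, 0.001], [0.0, 1.0, 0.0], [-0.001, 0.0, -1.0]]
wrist_force: [0.5, -0.5, 0.4]
gripper_width: 0.458
gripper_force: 0.0
```

>>> {"method": "servo_tool", "body": {
  "deltas": [
    {"tx":0,"ty":40,"tz":0,"ax":0,"ay":0,"az":0,"claw":40},
    {"tx":0,"ty":80,"tz":0,"ax":0,"ay":0,"az":0,"claw":40},
    {"tx":0,"ty":112,"tz":0,"ax":0,"ay":0,"az":0,"claw":40},
    {"tx":0,"ty":130,"tz":0,"ax":0,"ay":0,"az":0,"claw":40},
    {"tx":0,"ty":137,"tz":0,"ax":0,"ay":0,"az":0,"claw":40},
    {"tx":0,"ty":137,"tz":0,"ax":0,"ay":0,"az":0,"claw":40},
    {"tx":0,"ty":137,"tz":0,"ax":0,"ay":0,"az":0,"claw":40}
  ]
}}

```text
time_s: 14.75
tcp_pos: [0.4415, 0.3441, 0.1491]
ee_rot: [[-1.0, 0.001, -0.001], [0.001, 1.0, -0.001], [0.001, -0.001, -1.0]]
wrist_force: [0.4, -0.4, 0.3]
gripper_width: 0.461
gripper_force: 0.0
```

```bash
python3 -c "
from h import *
raw,T=show('wrist','w7',[(.4398,.3463,.062,.008),(.4398,.3463,.002,.041)])
knob(raw,T,(.4398,.3463),.062)
"
```

```text
14.75 [0.4415 0.3441 0.1491] [[-1.0, 0.001, -0.001], [0.001, 1.0, -0.001], [0.001, -0.001, -1.0]] 0.4607808107969903 [ 0.36 -0.36  0.3 ]
knob px [320.7 238.2] area [  4   6  20  19 301] xy [0.4394 0.3442]
```

View pics/w7.png

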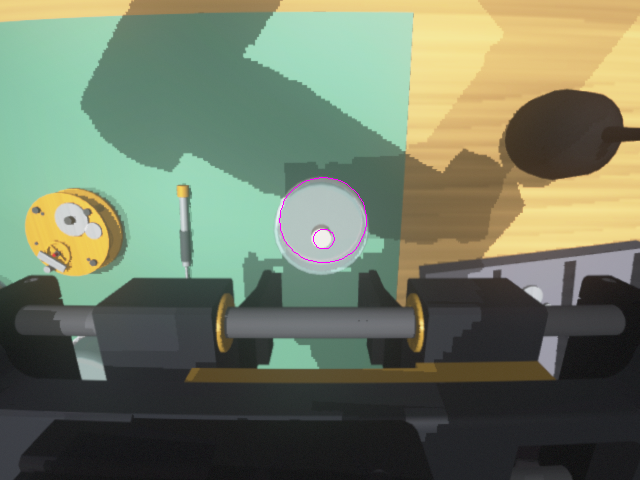

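cover_82's knob is at (321,238), on the prediction, and m80 is at (75,233).

```bash
python3 -c "
from h import *
raw=cv2.imread('pics/raw_w7.png');T=T_of('wrist')
hsv=cv2.cvtColor(raw,cv2.COLOR_BGR2HSV)
m=((hsv[:,:,0]<30)&(hsv[:,:,1]>110)&(hsv[:,:,2]>60)).astype(np.uint8);m[:,:10]=0;m[:,140:]=0;m[:180]=0;m[275:]=0
P=cv2.findContours(m,0,1)[0];P=max(P,key=cv2.contourArea).reshape(-1,2)
print(P.min(0),P.max(0))
for z in (.034,.028): # left/top edge belongs to the top plate
  L=P[(P[:,0]<60)|(P[:,1]<215)&(P[:,0]<85)];G=ground('wrist',L,z,T)[:,:2]
  s=np.linalg.lstsq(np.c_[2*G,np.ones(len(G))],(G**2).sum(1),rcond=None)[0];print(z,s[:2],np.sqrt(s[2]+s[0]**2+s[1]**2))
"
```

```text
[ 25 188] [121 274]
0.034 [0.44098366 0.12167688] 0.03677451395876746
0.028 [0.44254634 0.11689606] 0.03756688706416884
```

>>> {"method": "servo_tool", "body": {
  "deltas": [
    {"tx":2,"ty":-0.8,"tz":20,"ax":0,"ay":0,"az":0,"claw":40},
    {"tx":2,"ty":-0.8,"tz":45,"ax":0,"ay":0,"az":0,"claw":40},
    {"tx":2,"ty":-0.8,"tz":70,"ax":0,"ay":0,"az":0,"claw":40},
    {"tx":2,"ty":-0.8,"tz":90,"ax":0,"ay":0,"az":0,"claw":40},
    {"tx":2,"ty":-0.8,"tz":99,"ax":0,"ay":0,"az":0,"claw":40},
    {"tx":2,"ty":-0.8,"tz":102,"ax":0,"ay":0,"az":0,"claw":40},
    {"tx":2,"ty":-0.8,"tz":102,"ax":0,"ay":0,"az":0,"claw":40},
    {"tx":2,"ty":-0.8,"tz":102,"ax":0,"ay":0,"az":0,"claw":5},
    {"tx":2,"ty":-0.8,"tz":102,"ax":0,"ay":0,"az":0,"claw":5},
    {"tx":2,"ty":-0.8,"tz":102,"ax":0,"ay":0,"az":0,"claw":5},
    {"tx":2,"ty":-0.8,"tz":102,"ax":0,"ay":0,"az":0,"claw":5},
    {"tx":2,"ty":-0.8,"tz":102,"ax":0,"ay":0,"az":0,"claw":5}
  ]
}}

```text
time_s: 15.8
tcp_pos: [0.4396, 0.3445, 0.0484]
ee_rot: [[-1.0, 0.0, 0.001], [0.0, 1.0, 0.001], [-0.001, 0.001, -1.0]]
wrist_force: [-0.4, -0.4, 2.0]
gripper_width: 0.172
gripper_force: 30.1
```

>>> {"method": "servo_tool", "body": {
  "deltas": [
    {"tx":0,"ty":0,"tz":-10,"ax":0,"ay":0,"az":0,"claw":5},
    {"tx":0,"ty":0,"tz":-30,"ax":0,"ay":0,"az":0,"claw":5},
    {"tx":0,"ty":0,"tz":-60,"ax":0,"ay":0,"az":0,"claw":5},
    {"tx":0,"ty":0,"tz":-90,"ax":0,"ay":0,"az":0,"claw":5},
    {"tx":-4,"ty":-10,"tz":-115,"ax":0,"ay":0,"az":0,"claw":5},
    {"tx":-12,"ty":-35,"tz":-127,"ax":0,"ay":0,"az":0,"claw":5},
    {"tx":-24,"ty":-70,"tz":-127,"ax":0,"ay":0,"az":0,"claw":5},
    {"tx":-36,"ty":-105,"tz":-127,"ax":0,"ay":0,"az":0,"claw":5},
    {"tx":-48,"ty":-140,"tz":-127,"ax":0,"ay":0,"az":0,"claw":5},
    {"tx":-60,"ty":-175,"tz":-127,"ax":0,"ay":0,"az":0,"claw":5},
    {"tx":-72,"ty":-210,"tz":-127,"ax":0,"ay":0,"az":0,"claw":5},
    {"tx":-84,"ty":-245,"tz":-127,"ax":0,"ay":0,"az":0,"claw":5}
  ]
}}

```text
time_s: 16.8
tcp_pos: [0.5234, 0.0974, 0.1757]
ee_rot: [[-1.0, -0.0, 0.001], [-0.0, 1.0, 0.0], [-0.001, 0.0, -1.0]]
wrist_force: [0.2, 0.1, 0.1]
gripper_width: 0.171
gripper_force: 30.0
```

>>> {"method": "servo_tool", "body": {
  "deltas": [
    {"tx":-12,"ty":-35,"tz":0,"ax":0,"ay":0,"az":0,"claw":5},
    {"tx":-24,"ty":-70,"tz":0,"ax":0,"ay":0,"az":0,"claw":5},
    {"tx":-36,"ty":-105,"tz":0,"ax":0,"ay":0,"az":0,"claw":5},
    {"tx":-48,"ty":-140,"tz":0,"ax":0,"ay":0,"az":0,"claw":5},
    {"tx":-60,"ty":-172,"tz":0,"ax":0,"ay":0,"az":0,"claw":5},
    {"tx":-68,"ty":-196,"tz":0,"ax":0,"ay":0,"az":0,"claw":5},
    {"tx":-72.5,"ty":-210,"tz":0,"ax":0,"ay":0,"az":0,"claw":5},
    {"tx":-72.5,"ty":-210,"tz":0,"ax":0,"ay":0,"az":0,"claw":5},
    {"tx":-72.5,"ty":-210,"tz":0,"ax":0,"ay":0,"az":0,"claw":5}
  ]
}}

```text
time_s: 17.55
tcp_pos: [0.5955, -0.1112, 0.1748]
ee_rot: [[-1.0, 0.002, -0.001], [0.002, 1.0, 0.0], [0.001, 0.0, -1.0]]
wrist_force: [-0.2, 0.6, -0.0]
gripper_width: 0.171
gripper_force: 30.0
```

>>> {"method": "servo_tool", "body": {
  "deltas": [
    {"tx":0,"ty":0,"tz":10,"ax":0,"ay":0,"az":0,"claw":5},
    {"tx":0,"ty":0,"tz":30,"ax":0,"ay":0,"az":0,"claw":5},
    {"tx":0,"ty":0,"tz":55,"ax":0,"ay":0,"az":0,"claw":5},
    {"tx":0,"ty":0,"tz":80,"ax":0,"ay":0,"az":0,"claw":5},
    {"tx":0,"ty":0,"tz":102,"ax":0,"ay":0,"az":0,"claw":5},
    {"tx":0,"ty":0,"tz":116,"ax":0,"ay":0,"az":0,"claw":5},
    {"tx":0,"ty":0,"tz":123,"ax":0,"ay":0,"az":0,"claw":5},
    {"tx":0,"ty":0,"tz":126,"ax":0,"ay":0,"az":0,"claw":5},
    {"tx":0,"ty":0,"tz":127,"ax":0,"ay":0,"az":0,"claw":5},
    {"tx":0,"ty":0,"tz":127.3,"ax":0,"ay":0,"az":0,"claw":5}
  ]
}}

```text
time_s: 18.38
tcp_pos: [0.5956, -0.1098, 0.0484]
ee_rot: [[-1.0, -0.002, 0.0], [-0.002, 1.0, -0.0], [-0.0, -0.0, -1.0]]
wrist_force: [-2.7, 0.5, 3.3]
gripper_width: 0.173
gripper_force: 30.0
```

>>> {"method": "servo_tool", "body": {
  "deltas": [
    {"tx":0,"ty":0,"tz":0,"ax":0,"ay":0,"az":0,"claw":5},
    {"tx":0,"ty":0,"tz":0,"ax":0,"ay":0,"az":0,"claw":24},
    {"tx":0,"ty":0,"tz":0,"ax":0,"ay":0,"az":0,"claw":40},
    {"tx":0,"ty":0,"tz":0,"ax":0,"ay":0,"az":0,"claw":40},
    {"tx":0,"ty":0,"tz":0,"ax":0,"ay":0,"az":0,"claw":40},
    {"tx":0,"ty":0,"tz":-15,"ax":0,"ay":0,"az":0,"claw":40},
    {"tx":0,"ty":0,"tz":-45,"ax":0,"ay":0,"az":0,"claw":40},
    {"tx":0,"ty":0,"tz":-80,"ax":0,"ay":0,"az":0,"claw":40},
    {"tx":0,"ty":15,"tz":-102,"ax":0,"ay":0,"az":0,"claw":40},
    {"tx":0,"ty":45,"tz":-102,"ax":0,"ay":0,"az":0,"claw":40},
    {"tx":0,"ty":80,"tz":-102,"ax":0,"ay":0,"az":0,"claw":40},
    {"tx":0,"ty":80,"tz":-102,"ax":0,"ay":0,"az":0,"claw":40}
  ]
}}

```text
time_s: 19.38
tcp_pos: [0.5964, -0.0269, 0.1502]
ee_rot: [[-1.0, -0.004, 0.002], [-0.004, 1.0, 0.001], [-0.002, 0.001, -1.0]]
wrist_force: [-0.3, -0.7, -0.2]
gripper_width: 0.461
gripper_force: 0.0
```

```bash
python3 -c "
from h import *
raw,T=show('wrist','w8',[])
knob(raw,T,(.596,-.111),.062)
p=project('wrist',[[.596,-.111,.03]],T)[0].astype(int);print(p)
cv2.imwrite('pics/w8c.png',cv2.resize(raw[max(0,p[1]-60):p[1]+60,p[0]-60:p[0]+60],None,fx=4,fy=4,interpolation=3))
"
```

```text
19.3833 [ 0.5964 -0.0269  0.1502] [[-1.0, -0.004, 0.002], [-0.004, 1.0, 0.001], [-0.002, 0.001, -1.0]] 0.4613222882884532 [-0.33 -0.7  -0.23]
knob px [212.  238.8] area [  7   7  19  19 289] xy [ 0.5959 -0.111 ]
[223 228]
```

View pics/w8c.png

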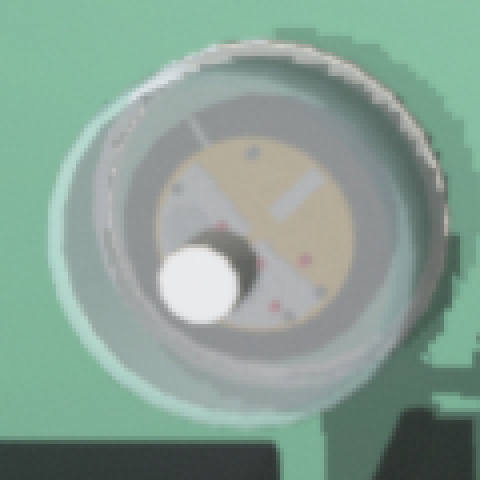

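cover_82 is centred over movement_60. I'll hover over movement_80 to measure it before fetching cover_104.

>>> {"method": "servo_tool", "body": {
  "deltas": [
    {"tx":12,"ty":12,"tz":0,"ax":0,"ay":0,"az":0,"claw":40},
    {"tx":36,"ty":36,"tz":0,"ax":0,"ay":0,"az":0,"claw":40},
    {"tx":62,"ty":62,"tz":0,"ax":0,"ay":0,"az":0,"claw":40},
    {"tx":90,"ty":90,"tz":0,"ax":0,"ay":0,"az":0,"claw":40},
    {"tx":116,"ty":116,"tz":-10,"ax":0,"ay":0,"az":0,"claw":40},
    {"tx":136,"ty":136,"tz":-20,"ax":0,"ay":0,"az":0,"claw":40},
    {"tx":146,"ty":146,"tz":-20,"ax":0,"ay":0,"az":0,"claw":40},
    {"tx":146,"ty":146,"tz":-20,"ax":0,"ay":0,"az":0,"claw":40},
    {"tx":146,"ty":146,"tz":-20,"ax":0,"ay":0,"az":0,"claw":40}
  ]
}}

```text
time_s: 20.18
tcp_pos: [0.4498, 0.1151, 0.1696]
ee_rot: [[-1.0, -0.001, 0.0], [-0.001, 1.0, 0.0], [-0.0, 0.0, -1.0]]
wrist_force: [0.1, 0.5, -0.2]
gripper_width: 0.458
gripper_force: 0.0
```

```bash
python3 -c "
from h import *
raw,T=show('wrist','w9',[(.4435,.115,.034,.04),(.4435,.115,.002,.04)])
hsv=cv2.cvtColor(raw,cv2.COLOR_BGR2HSV)
M=trace('movement_80','wrist')
x,y=project('wrist',[[.4435,.115,.03]],T)[0].astype(int)
M=[m['mask'] for m in M if m['mask'][y-8:y+8,x-8:x+8].mean()>.5]
print(len(M))
m=M[0].astype(np.uint8)
P=max(cv2.findContours(m,0,1)[0],key=cv2.contourArea).reshape(-1,2);print(P.min(0),P.max(0))
(a,b),r=cv2.minEnclosingCircle((ground('wrist',P,.034,T)[:,:2]*1000).astype(np.float32));print('z34',a,b,2*r)
(a,b),r=cv2.minEnclosingCircle((ground('wrist',P,.02,T)[:,:2]*1000).astype(np.float32));print('z20',a,b,2*r)
# silhouette = hull of projected top and bottom circles; fit x,y
from scipy.optimize import minimize
def sil(q):
    t=np.linspace(0,6.283,90,endpoint=False);C=np.c_[.04*np.cos(t),.04*np.sin(t)]+q
    U=project('wrist',np.r_[np.c_[C,0*t+.034],np.c_[C,0*t+.002]],T)
    o=np.zeros(m.shape,np.uint8);cv2.fillConvexPoly(o,cv2.convexHull((U*16).astype(np.int32)),1,shift=4);return -(o&m).sum()/(o|m).sum()
r=minimize(sil,[.4435,.115],method='Nelder-Mead',options=dict(initial_simplex=[[.4435,.115],[.4475,.115],[.4435,.119]]));print(r.x,r.fun)
"
```

```text
20.1833 [0.4498 0.1151 0.1696] [[-1.0, -0.001, 0.0], [-0.001, 1.0, 0.0], [-0.0, 0.0, -1.0]] 0.45767879569668657 [ 0.1   0.51 -0.24]
1
[280 176] [363 260]
z34 444.35931396484375 114.64952850341797 80.60579681396484
z20 447.5348815917969 114.65050506591797 84.38490295410156
[0.3785  0.16925] 0.0<string>:18: RuntimeWarning: overflow encountered in scalar negative
```

View pics/w9.png

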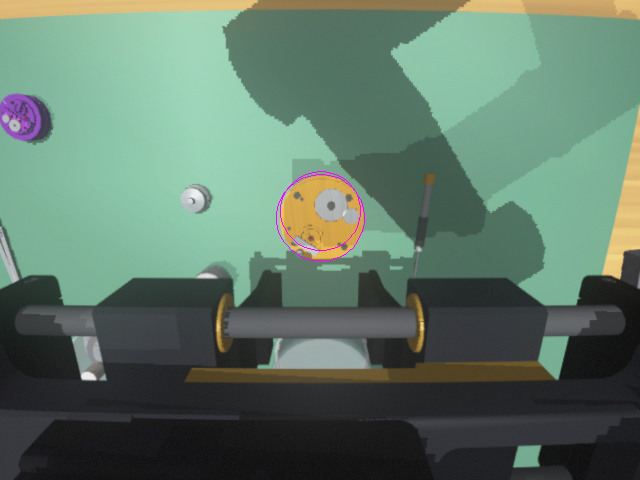

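movement_80 is at (320,217), in world (0.4445, 0.115) with diameter 80.6, which fits. Now to cover_104.

>>> {"method": "servo_tool", "body": {
  "deltas": [
    {"tx":-12,"ty":0,"tz":0,"ax":0,"ay":0,"az":0,"claw":40},
    {"tx":-40,"ty":0,"tz":0,"ax":0,"ay":0,"az":0,"claw":40},
    {"tx":-76,"ty":0,"tz":0,"ax":0,"ay":0,"az":0,"claw":40},
    {"tx":-112,"ty":1,"tz":0,"ax":0,"ay":0,"az":0,"claw":40},
    {"tx":-144,"ty":2,"tz":0,"ax":0,"ay":0,"az":0,"claw":40},
    {"tx":-160,"ty":2,"tz":0,"ax":0,"ay":0,"az":0,"claw":40},
    {"tx":-160,"ty":2,"tz":0,"ax":0,"ay":0,"az":0,"claw":40},
    {"tx":-160,"ty":2,"tz":0,"ax":0,"ay":0,"az":0,"claw":40}
  ]
}}

```text
time_s: 20.95
tcp_pos: [0.6104, 0.1155, 0.1675]
ee_rot: [[-1.0, 0.003, -0.003], [0.003, 1.0, -0.001], [0.003, -0.001, -1.0]]
wrist_force: [0.5, 0.3, -0.2]
gripper_width: 0.456
gripper_force: 0.0
```

```bash
python3 -c "
from h import *
raw,T=show('wrist','w10',[])
knob(raw,T,(.607,.1173),.072)
"
```

```text
20.95 [0.6104 0.1155 0.1675] [[-1.0, 0.003, -0.003], [0.003, 1.0, -0.001], [0.003, -0.001, -1.0]] 0.4563958747747589 [ 0.55  0.29 -0.2 ]
knob px [321.9 232.7] area [  6   6  19  19 275] xy [0.6061 0.1167]
```

>>> {"method": "servo_tool", "body": {
  "deltas": [
    {"tx":3.5,"ty":0,"tz":20,"ax":0,"ay":0,"az":0,"claw":40},
    {"tx":3.5,"ty":0,"tz":45,"ax":0,"ay":0,"az":0,"claw":40},
    {"tx":3.5,"ty":0,"tz":70,"ax":0,"ay":0,"az":0,"claw":40},
    {"tx":3.5,"ty":0,"tz":94,"ax":0,"ay":0,"az":0,"claw":40},
    {"tx":3.5,"ty":0,"tz":108,"ax":0,"ay":0,"az":0,"claw":40},
    {"tx":3.5,"ty":0,"tz":112,"ax":0,"ay":0,"az":0,"claw":40},
    {"tx":3.5,"ty":0,"tz":112,"ax":0,"ay":0,"az":0,"claw":40},
    {"tx":3.5,"ty":0,"tz":112,"ax":0,"ay":0,"az":0,"claw":5},
    {"tx":3.5,"ty":0,"tz":112,"ax":0,"ay":0,"az":0,"claw":5},
    {"tx":3.5,"ty":0,"tz":112,"ax":0,"ay":0,"az":0,"claw":5},
    {"tx":3.5,"ty":0,"tz":112,"ax":0,"ay":0,"az":0,"claw":5},
    {"tx":3.5,"ty":0,"tz":112,"ax":0,"ay":0,"az":0,"claw":5}
  ]
}}

```text
time_s: 22.0
tcp_pos: [0.6067, 0.1173, 0.0583]
ee_rot: [[-1.0, 0.0, 0.001], [0.0, 1.0, 0.001], [-0.001, 0.001, -1.0]]
wrist_force: [-0.8, 0.9, 2.6]
gripper_width: 0.171
gripper_force: 30.1
```

>>> {"method": "servo_tool", "body": {
  "deltas": [
    {"tx":0,"ty":0,"tz":-10,"ax":0,"ay":0,"az":0,"claw":5},
    {"tx":0,"ty":0,"tz":-30,"ax":0,"ay":0,"az":0,"claw":5},
    {"tx":0,"ty":0,"tz":-60,"ax":0,"ay":0,"az":0,"claw":5},
    {"tx":0,"ty":0,"tz":-85,"ax":0,"ay":0,"az":0,"claw":5},
    {"tx":10,"ty":0,"tz":-100,"ax":0,"ay":0,"az":0,"claw":5},
    {"tx":35,"ty":0,"tz":-100,"ax":0,"ay":0,"az":0,"claw":5},
    {"tx":65,"ty":-1,"tz":-100,"ax":0,"ay":0,"az":0,"claw":5},
    {"tx":97,"ty":-2.2,"tz":-100,"ax":0,"ay":0,"az":0,"claw":5},
    {"tx":127,"ty":-2.2,"tz":-100,"ax":0,"ay":0,"az":0,"claw":5},
    {"tx":150,"ty":-2.2,"tz":-100,"ax":0,"ay":0,"az":0,"claw":5},
    {"tx":162,"ty":-2.2,"tz":-100,"ax":0,"ay":0,"az":0,"claw":5},
    {"tx":162,"ty":-2.2,"tz":-100,"ax":0,"ay":0,"az":0,"claw":5}
  ]
}}

```text
time_s: 23.0
tcp_pos: [0.4418, 0.1144, 0.1583]
ee_rot: [[-1.0, -0.001, -0.001], [-0.001, 1.0, 0.0], [0.001, 0.0, -1.0]]
wrist_force: [0.8, -0.5, -1.9]
gripper_width: 0.175
gripper_force: 30.0
```

>>> {"method": "servo_tool", "body": {
  "deltas": [
    {"tx":0,"ty":0,"tz":0,"ax":0,"ay":0,"az":0,"claw":5},
    {"tx":0,"ty":0,"tz":10,"ax":0,"ay":0,"az":0,"claw":5},
    {"tx":0,"ty":0,"tz":28,"ax":0,"ay":0,"az":0,"claw":5},
    {"tx":0,"ty":0,"tz":48,"ax":0,"ay":0,"az":0,"claw":5},
    {"tx":0,"ty":0,"tz":68,"ax":0,"ay":0,"az":0,"claw":5},
    {"tx":0,"ty":0,"tz":84,"ax":0,"ay":0,"az":0,"claw":5},
    {"tx":0,"ty":0,"tz":94,"ax":0,"ay":0,"az":0,"claw":5},
    {"tx":0,"ty":0,"tz":98.5,"ax":0,"ay":0,"az":0,"claw":5},
    {"tx":0,"ty":0,"tz":100,"ax":0,"ay":0,"az":0,"claw":5},
    {"tx":0,"ty":0,"tz":100.3,"ax":0,"ay":0,"az":0,"claw":5}
  ]
}}

```text
time_s: 23.83
tcp_pos: [0.4446, 0.1146, 0.0582]
ee_rot: [[-1.0, -0.0, -0.002], [-0.0, 1.0, -0.002], [0.002, -0.002, -1.0]]
wrist_force: [-5.6, -1.4, 9.9]
gripper_width: 0.17
gripper_force: 30.0
```

>>> {"method": "servo_tool", "body": {
  "deltas": [
    {"tx":0,"ty":0,"tz":0,"ax":0,"ay":0,"az":0,"claw":5},
    {"tx":0,"ty":0,"tz":0,"ax":0,"ay":0,"az":0,"claw":24},
    {"tx":0,"ty":0,"tz":0,"ax":0,"ay":0,"az":0,"claw":40},
    {"tx":0,"ty":0,"tz":0,"ax":0,"ay":0,"az":0,"claw":40},
    {"tx":0,"ty":0,"tz":0,"ax":0,"ay":0,"az":0,"claw":40},
    {"tx":0,"ty":0,"tz":-15,"ax":0,"ay":0,"az":0,"claw":40},
    {"tx":0,"ty":0,"tz":-45,"ax":0,"ay":0,"az":0,"claw":40},
    {"tx":0,"ty":0,"tz":-80,"ax":0,"ay":0,"az":0,"claw":40},
    {"tx":0,"ty":15,"tz":-112,"ax":0,"ay":0,"az":0,"claw":40},
    {"tx":0,"ty":45,"tz":-112,"ax":0,"ay":0,"az":0,"claw":40},
    {"tx":0,"ty":80,"tz":-112,"ax":0,"ay":0,"az":0,"claw":40},
    {"tx":0,"ty":80,"tz":-112,"ax":0,"ay":0,"az":0,"claw":40}
  ]
}}

```text
time_s: 24.83
tcp_pos: [0.446, 0.1996, 0.1704]
ee_rot: [[-1.0, -0.003, 0.004], [-0.003, 1.0, 0.003], [-0.004, 0.003, -1.0]]
wrist_force: [0.2, -1.1, 0.5]
gripper_width: 0.461
gripper_force: 0.0
```

```bash
python3 -c "
from h import *
raw,T=show('wrist','w11',[])
knob(raw,T,(.4445,.1148),.072)
t=capture('top')
p=project('wrist',[[.4445,.1148,.03]],T)[0].astype(int)
a=cv2.resize(raw[max(0,p[1]-75):p[1]+75,p[0]-75:p[0]+75],(400,400),interpolation=3)
cv2.imwrite('pics/w11c.png',np.hstack([a,cv2.resize(t[150:350,340:540],(400,400),interpolation=3)]))
"
```

```text
24.8333 [0.446  0.1996 0.1704] [[-1.0, -0.003, 0.004], [-0.003, 1.0, 0.003], [-0.004, 0.003, -1.0]] 0.4612481564112463 [ 0.17 -1.1   0.45]
knob px [213.1 233.7] area [  5   7  19  19 289] xy [0.4442 0.1136]
```

View pics/w11c.png

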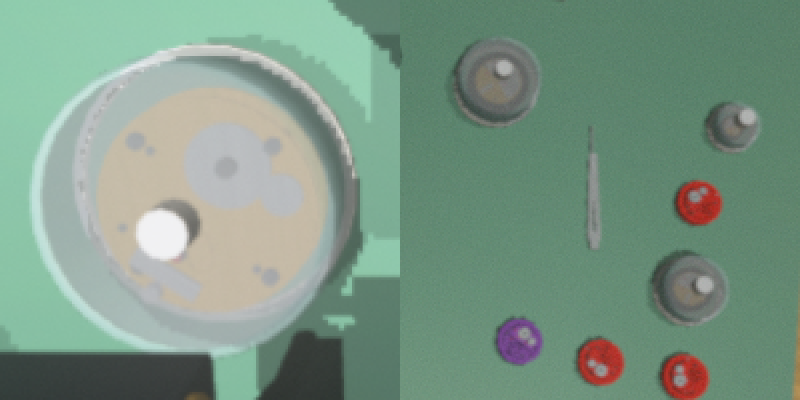

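All four covers are standing flat over their own movements: cover_104 is on the left, with the knob at wrist pixel (213,234), and the other three are on the right. The gripper is clear, so I'm handing in.

```bash
python3 -c "
from station import *
print(finish_job())"
```

```text
the job is handed in; nothing more can be done
None
```

I set all four covers over the movements of their own size, centred and flat in the last pictures, and handed the job in at about 25 s of the 99 s allowed; no verdict came back.

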